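# Gather the rinsed vial caps in the drain corner of their tray

## Robot

A 6-joint arm with a two-finger parallel gripper is mounted at the origin on a cart in front of the work surface, level with it; the furniture and walls round the work are solid. World frame = base frame: x ahead of the robot, y to its left, z up, the work surface at z = 0. Lengths are in m, angles in degrees, forces in N, time in s.
With the tool pointing down it reaches from about 0.3 to 0.75 m from the base axis. Payload 8.5 kg.
Tool frame: the origin (TCP) lies on the centre line of the jaws, within the pads' length; the fingertips stand tips_ahead ahead of it and the grasp point (between the pads) lies 3 mm ahead of it (tips_ahead is the distance from the TCP to the fingertips, in m); z points along the fingers, y is the line along which they close (so a half turn about z gives the same grasp; the last joint's range is limited). The gripper opens to 85 mm and grips with 20 to 120 N. Pads are 22 mm wide; open, the fingers measure 114 mm over their backs; the gripper's body (76 mm by 85 mm) begins 54 mm behind the grasp point. The pads swing forward as they close: fully open they stand 13 mm farther back than shut.
Start: joints at [-80.46, 21.807, 74.336, -0, 83.858, -12.336], TCP at [0.205, -0.51, 0.253] pointing down, gripper open.
Joint ranges: [-178.18, 178.18], [-50.72, 133.34], [12.68, 142.11], [-81.47, 261.47], [9.98, 163.14], [-165.26, 165.26]. Speed limits (degrees/s): [136.94, 136.94, 180, 180, 180, 180].

## Interface

Orientations are given as a 3x3 rotation matrix whose columns are the frame's x, y, z axes.
In Python, from rig import observe, get_image, close_job, tips_ahead gives the robot as it stands.
- The arm moves only by the shell command python3 -m creep 'ROWS' [FORCE]. ROWS is a JSON list of rows, 1 to 10 of them, each of 5 numbers: dx, dy, dz in m, then a turn about the tool's z in degrees, then the finger opening in m; each row shifts and turns the commanded pose from where the row before left it, along the tool's axes as they then stand; what a row does not reach is not made up. A row lasts 1/10 s, in which the tool goes at most 0.05 m and 8.59 degrees, less where a joint would pass 70% of its speed; a pose out of reach is approached as far as the arm can. The fingers move at their own pace and stop on an object; FORCE is the grip in N (left out, the last holds). Time passes only in rows, so rows that do not move let the fingers close. It prints the time, the measured TCP pose, the force, the opening and the grip force at its end.
- observe(): the state, without advancing time (a new reading comes with each control period).
- get_image(name): name is "scene" or "top"; returns a dict with "pixels" (420x560x3 uint8, red, green, blue), "depth" (420x560 float32, m along the optical axis (not along the pixel's ray), 0 where there is no reading), "K" (3x3 intrinsics, pixels), "extrinsics" (4x4, takes a point from world to camera coordinates). Camera axes: x right, y down, z forward; pixel columns grow to the right and rows downward; lengths in m; the calibration is good to about 2 mm. A picture is of the moment at which its call begins.
- close_job(): hands the job in; it is judged then, once.
The state is a dict: "time_s": time; "q": joint angles; "qvel": joint speeds; "joint_efforts": joint torques, N m; "position": TCP position; "tool_rot": TCP orientation; "ft_force": force on the tool from outside, world axes, zero at the start; "wrist_torque": the same for the moment, N m; "grip_width": finger opening in m; "gripper_force": force on a finger pad.
Only numpy, scipy, OpenCV 4.12 (cv2) and the standard library are available. Lean on these libraries where they do the work, as an engineer would, in place of code of your own. Each camera call takes 0.05 s, during which the arm holds its last target. There are 200 camera calls.

## Task

One rinsed vial cap has been left on the bench beside the steel tray: put it into the tray with the other three while the tray stands on the bench. Then pick the tray up by its bridge handle, clear of the bench, and tip it down towards the corner with the drain spout until all four caps have slid together into that corner. Finish while still holding the tray up, tipped and still, with the caps in the corner; leave the other things on the bench where they are.

Things in the scene. Friction and masses are not known exactly. Their poses are not given: they have to be found in the camera images.
- tray: open stainless steel tray, 0.25 to 0.55 kg, 170 mm (its x) by 130 mm (its y), walls 32 mm high, walls and floor 4 mm thick. Origin: centre of its underside; z up. A bridge handle crosses over its middle along its y, from long wall to long wall. A short drain spout (13 mm thick, sticking out 20 mm diagonally at floor level) is at its +x, +y corner. The yaw varies widely.
- tray_grip (a point): middle of the tray's handle bar, at x = 0, y = 0, 66 mm above the tray's underside. The bar is straight along the tray's y, 12 mm thick (along the tray's x) and 16 mm high (58 to 74 mm above the underside); posts at its two ends, 120 mm apart clear. A wall stands behind the bench (from x = 0.80 m): hold the tray a little nearer when the wrist leans that way. Its axes are the tray's.
- tray_drain (a point): the inner corner of the tray floor at the drain spout: 81 mm along the tray's +x and 61 mm along its +y from the centre, 4 mm above the underside. Its axes are the tray's.
- cap_1: white ribbed plastic screw cap for a vial with a dark rubber disc in its top, 20 mm in diameter and 12 mm high, 12 g, slippery (friction 0.10 to 0.16 on the tray). Origin: centre of its underside, z up. It lies in the tray at the start, away from the drain corner.
- cap_2: white ribbed plastic screw cap for a vial with a dark rubber disc in its top, 20 mm in diameter and 12 mm high, 12 g, slippery (friction 0.10 to 0.16 on the tray). Origin: centre of its underside, z up. It lies in the tray at the start, away from the drain corner.
- cap_3: white ribbed plastic screw cap for a vial with a dark rubber disc in its top, 20 mm in diameter and 12 mm high, 12 g, slippery (friction 0.10 to 0.16 on the tray). Origin: centre of its underside, z up. It lies in the tray at the start, away from the drain corner.
- cap_stray: white ribbed plastic screw cap for a vial with a dark rubber disc in its top, 20 mm in diameter and 12 mm high, 12 g, slippery (friction 0.10 to 0.16 on the tray). Origin: centre of its underside, z up. It lies on the bench beside the tray at the start.
- tally_counter: round grey hand tally counter, 50x61x17 mm, lying on the bench; a bystander, to be left alone
- forceps: slim steel forceps, 132 mm long, lying along its own y axis at the front of the bench; a bystander, to be left alone
- lens_tissue: small flat white booklet, 50x74x10 mm; a bystander, to be left alone
- marker: thick marker pen, 135 mm long, 17 mm thick, lying along its own y axis; a bystander, to be left alone

How it is judged:
By the outcome, as a careful person would: the job done as asked, in the order asked, and still so for the second after the job is handed in, while the arm keeps its last pose, push and grip.
It also fails if it takes over 51 s, if anything falls off the work surface, if the arm or the gripper's body presses on something with over 40 N, if the wrist force passes 120 N, or if a joint passes its speed limit or range.

## Working session

There is one attempt and no reset: what is moved stays moved. The work goes in short steps, Python scripts to look and compute and a shell command to move; the robot and the scene stay as the last step left them, time stands still between calls to the robot, and variables do not carry over. Pictures are saved under pics/ and viewed, at most 10 in all, crops included, and the job is handed in when it is done.

```bash
ls; mkdir -p pics; python3 - <<'E'
from rig import *
import cv2,numpy as np
print(tips_ahead); s=observe(); print(s['time_s'],s['position'],s['tool_rot'])
for n in("top","scene"):
    d=get_image(n); cv2.imwrite(f"pics/{n}0.png",d['pixels'][:,:,::-1]); print(d['K'].tolist(),np.round(d['extrinsics'],3).tolist())
E
```

```text
pics
0.022
0.0 [ 0.20488383 -0.51011139  0.25269918] [[ 9.27974490e-01  3.72643631e-01 -2.63182240e-04]
 [ 3.72643589e-01 -9.27973319e-01  1.50811150e-03]
 [ 3.17762049e-04 -1.49756217e-03 -9.99998828e-01]]
[[512.4320047783596, 0.0, 277.52280372603093], [0.0, 512.4320047783596, 204.74926146208483], [0.0, 0.0, 1.0]] [[-0.015, -1.0, 0.005, -0.043], [-0.99, 0.014, -0.141, 0.503], [0.141, -0.007, -0.99, 1.072], [0.0, 0.0, 0.0, 1.0]]
[[529.646917447059, 0.0, 286.88576179535], [0.0, 529.646917447059, 209.66618943838242], [0.0, 0.0, 1.0]] [[-0.861, -0.509, -0.003, 0.401], [-0.265, 0.452, -0.852, 0.2], [0.435, -0.732, -0.524, 1.019], [0.0, 0.0, 0.0, 1.0]]
```

View pics/top0.png

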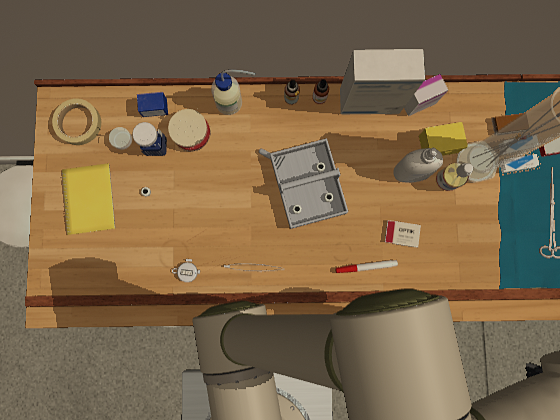

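View pics/scene0.png

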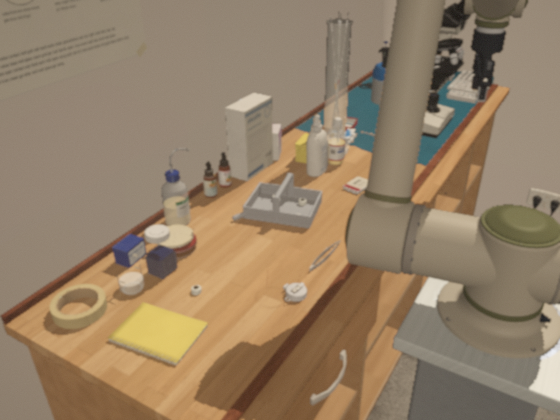

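The top view shows the tray centred near (305,185), its spout at (262,152), the tray caps at (320,167), (329,197) and (296,208), and the stray cap at (145,191). The scene view shows the stray cap at (196,289).

```bash
cat >h.py <<'E'
from rig import *
import cv2,numpy as np
def ray(d,uv,z):
    E=d['extrinsics'];R=E[:3,:3];t=E[:3,3];c=-R.T@t
    r=R.T@np.linalg.inv(d['K'])@np.array([uv[0],uv[1],1.]); return c+r*(z-c[2])/r[2]
def proj(d,p):
    q=d['K']@(d['extrinsics'][:3,:3]@np.array(p)+d['extrinsics'][:3,3]); return q[:2]/q[2]
def points(d):
    v,u=np.indices(d['depth'].shape);z=d['depth'];K=d['K']
    P=np.stack([(u-K[0,2])/K[0,0]*z,(v-K[1,2])/K[1,1]*z,z],-1)
    E=d['extrinsics'];return (P-E[:3,3])@E[:3,:3]
def rods(s,p):  # tool-axis shift to world point p
    return np.asarray(s['tool_rot']).T@(np.array(p)-np.array(s['position']))
E
python3 - <<'E'
from h import *
d=get_image("top");s=get_image("scene")
P=points(d);px=d['pixels'].astype(int)
sub=np.zeros(px.shape[:2],bool);sub[130:235,255:355]=1
rim=sub&(P[...,2]>.026)&(P[...,2]<.038)
n,l,st,_=cv2.connectedComponentsWithStats(rim.astype(np.uint8))
print(st[1:][st[1:,4]>20])
allt=sub&(P[...,2]>.026)&(P[...,2]<.036)
r=cv2.minAreaRect(P[allt][:,:2].astype(np.float32)*1000);print("rim",allt.sum(),r)
h=sub&(P[...,2]>.062)&(P[...,2]<.082)
r=cv2.minAreaRect(P[h][:,:2].astype(np.float32)*1000);print("handle",h.sum(),r,P[h].mean(0))
# stray
for im,(u,v),n in((d,(145,191),'t'),(s,(196,289),'s')):
    p=im['pixels'][v-12:v+13,u-12:u+13].astype(np.uint8)
    hs=cv2.cvtColor(p,cv2.COLOR_RGB2HSV); m=(hs[...,1]<70)&(hs[...,2]>120)
    c=max(cv2.findContours(m.astype(np.uint8),0,2)[0],key=cv2.contourArea)
    (cx,cy),rr=cv2.minEnclosingCircle(c);x,y,w,hh=cv2.boundingRect(c)
    print(n,(cx+u-12,cy+v-12),rr,(x,y,w,hh),ray(im,(cx+u-12,cy+v-12),.010 if n=='t' else .006))
a=cv2.resize(d['pixels'][130:235,235:365],None,fx=5,fy=5,interpolation=cv2.INTER_CUBIC)
cv2.imwrite("pics/crop.png",a[:,:,::-1])
E
```

```text
[[270 138  66  48 315]
 [335 176  12  31  79]
 [280 191  68  37 242]]
rim 572 ((552.7484741210938, -118.2664794921875), (172.52076721191406, 131.91757202148438), 14.48554515838623)
handle 392 ((551.3658447265625, -118.14180755615234), (17.913471221923828, 129.54388427734375), 15.038203239440918) [ 0.55125193 -0.11781478  0.07215471]
t (145.54081630706787, 191.23469352722168) 4.79599666595459 (8, 8, 10, 10) [0.54070783 0.24192284 0.01      ]
s (196.0, 289.5) 5.315173149108887 (7, 8, 10, 10) [0.53721282 0.24121822 0.006     ]
```

View pics/crop.png

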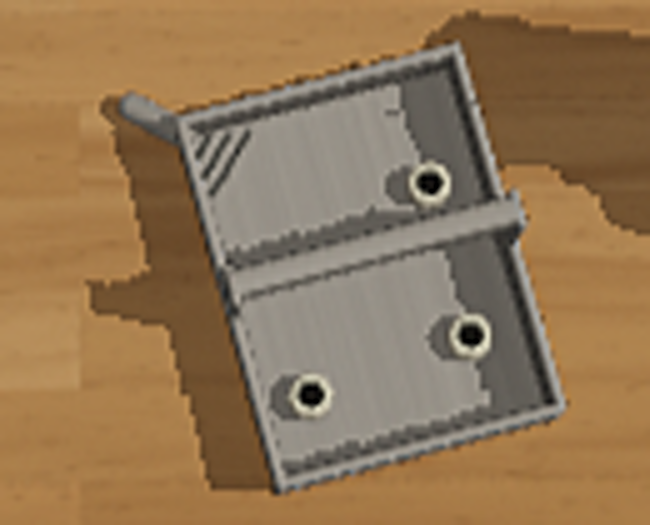

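The crop confirms the layout. The drain corner is upper left at crop (190,125), and the two long walls run up and down. Three caps lie inside at crop (430,183), (470,335) and (311,395), so the far-left part of the tray is free. The tray yaw is about 14.5°. I'm moving to the stray cap now.

```bash
python3 -m creep '[[0,0,0,7.4,0.05],[0.03,-0.038,0,0,0.05],[0.03,-0.038,0,0,0.05],[0.03,-0.038,0,0,0.05],[0.03,-0.038,0,0,0.05],[0.03,-0.038,0,0,0.05],[0.03,-0.038,0,0,0.05],[0.03,-0.038,0,0,0.05],[0.03,-0.038,0,0,0.05]]' 25
python3 -m creep '[[0.03,-0.038,0,0,0.05],[0.03,-0.038,0,0,0.05],[0.03,-0.038,0,0,0.05],[0.03,-0.038,0,0,0.05],[0.03,-0.038,0,0,0.05],[0.03,-0.038,0,0,0.05],[0.03,-0.038,0,0,0.05],[0.03,-0.038,0,0,0.05],[0,0,0,0,0.05]]'
python3 - <<'E'
from h import *
s=observe();print(s['q'],s['tool_rot'][0],rods(s,[.539,.2415,.024]),tips_ahead)
E
```

```text
time_s: 1.1
position: [0.3616, -0.1542, 0.2534]
tool_rot: [[0.968, 0.249, 0.0], [0.249, -0.968, -0.0], [0.0, 0.0, -1.0]]
ft_force: [1.1, -0.8, -0.4]
grip_width: 0.0504
gripper_force: 0.0
time_s: 2.0
position: [0.5186, 0.2025, 0.2524]
tool_rot: [[0.967, 0.255, -0.0], [0.255, -0.967, 0.001], [-0.0, -0.001, -1.0]]
ft_force: [-0.3, -0.8, -0.3]
grip_width: 0.0501
gripper_force: 0.0
[9.12372706e+00 2.25283900e+01 7.33448011e+01 5.87049211e-02
 8.41401513e+01 8.43672960e+01] [ 9.67043999e-01  2.54609016e-01 -3.91489210e-04] [ 0.02968355 -0.03224922  0.2283879 ] 0.022
```

```bash
python3 -m creep '[[0.03,-0.032,0.01,0,0.05],[0,0,0.04,0,0.05],[0,0,0.04,0,0.05],[0,0,0.04,0,0.05],[0,0,0.04,0,0.05],[0,0,0,0,0.05],[0,0,0,0,0.05]]'
python3 - <<'E'
from h import *
s=observe();print(rods(s,[.539,.2415,.024]))
d=get_image("top");u,v=145,191
cv2.imwrite("pics/c2.png",cv2.resize(d['pixels'][120:240,80:220],None,fx=4,fy=4)[:,:,::-1])
E
```

```text
time_s: 2.7
position: [0.5391, 0.2365, 0.0842]
tool_rot: [[0.968, 0.25, 0.0], [0.25, -0.968, -0.0], [0.0, 0.0, -1.0]]
ft_force: [0.7, -0.2, 0.2]
grip_width: 0.05
gripper_force: 0.0
[ 0.00113909 -0.00487212  0.06017764]
```

View pics/c2.png

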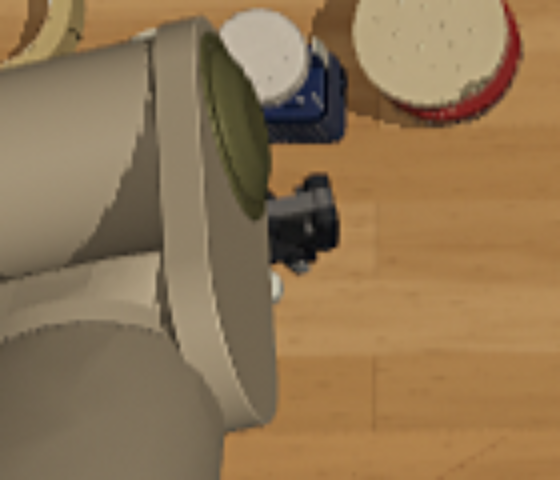

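The arm hides most of the cap, with only its edge showing at crop (276,290). The gripper is lined up by its numbers, so I'm descending.

```bash
python3 -m creep '[[0.001,-0.005,0.03,0,0.05],[0,0,0.02,0,0.05],[0,0,0.01,0,0.05],[0,0,0,0,0.05],[0,0,0,0,0.01],[0,0,0,0,0.01],[0,0,0,0,0.01],[0,0,0,0,0.01],[0,0,0,0,0.01]]' 25
```

```text
time_s: 3.65
position: [0.5392, 0.242, 0.0249]
tool_rot: [[0.968, 0.25, 0.003], [0.25, -0.968, 0.001], [0.003, 0.0, -1.0]]
ft_force: [0.3, 0.0, 6.7]
grip_width: 0.0183
gripper_force: 24.3
```

```bash
python3 -m creep '[[0,0,-0.03,0,0.01],[0,0,-0.04,0,0.01],[0,0,-0.04,0,0.01],[0,0,0,0,0.01],[0,0,0,0,0.01]]'
python3 - <<'E'
from h import *
s=observe();print(s['q'],rods(s,[.595,-.084,.134]))
d=get_image("scene");p=proj(d,s['position']).astype(int);print(p)
cv2.imwrite("pics/c3.png",cv2.resize(d['pixels'][max(p[1]-60,0):p[1]+80,max(0,p[0]-80):p[0]+80],None,fx=4,fy=4)[:,:,::-1])
E
```

```text
time_s: 4.15
position: [0.5386, 0.2419, 0.1344]
tool_rot: [[0.968, 0.25, 0.002], [0.25, -0.968, 0.001], [0.002, 0.0, -1.0]]
ft_force: [0.0, 0.7, -0.7]
grip_width: 0.0184
gripper_force: 24.5
[1.27098772e+01 3.18523643e+01 7.80775217e+01 1.09402097e-03
 6.99393835e+01 8.82327346e+01] [-0.02690303  0.32968174  0.00036647]
[188 237]
```

View pics/c3.png

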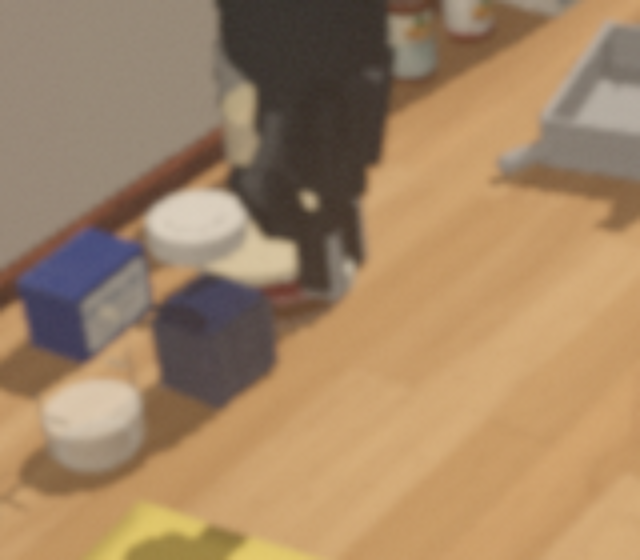

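The cap is in the pads, white at crop (346,275), and the bench under it is empty. I'm carrying it over to the tray.

```bash
python3 -m creep '[[-0.003,0.041,0,0,0.01],[-0.003,0.041,0,0,0.01],[-0.003,0.041,0,0,0.01],[-0.003,0.041,0,0,0.01],[-0.003,0.041,0,0,0.01],[-0.004,0.041,0,0,0.01],[-0.004,0.041,0,0,0.01],[-0.004,0.041,0,0,0.01],[0,0,0.03,0,0.01],[0,0,0.02,0,0.01]]'
python3 -m creep '[[0,0,0,0,0.01],[0,0,0,0,0.01]]'
python3 -c "
from h import *
print(rods(observe(),[.595,-.084,.032]))"
```

```text
time_s: 5.2
position: [0.5933, -0.0837, 0.0805]
tool_rot: [[0.969, 0.248, -0.003], [0.248, -0.969, 0.001], [-0.003, -0.002, -1.0]]
ft_force: [0.1, 1.2, -0.1]
grip_width: 0.0181
gripper_force: 24.6
time_s: 5.4
position: [0.5942, -0.0823, 0.0829]
tool_rot: [[0.968, 0.25, -0.001], [0.25, -0.968, 0.001], [-0.001, -0.001, -1.0]]
ft_force: [0.6, -0.1, -0.3]
grip_width: 0.0189
gripper_force: 24.6
[0.00045605 0.00190549 0.05090249]
```

```bash
python3 -m creep '[[0,0.002,0.03,0,0.01],[0,0,0.02,0,0.01],[0,0,0,0,0.01],[0,0,0,0,0.01],[0,0,0,0,0.04],[0,0,0,0,0.04],[0,0,0,0,0.04]]'
python3 -m creep '[[0,0,-0.03,0,0.04],[0,0,-0.04,0,0.04],[0,0,-0.04,0,0.05],[-0.04,0,-0.03,0,0.05],[-0.04,0,0,0,0.05],[-0.04,0,0,0,0.05],[-0.04,0,0,0,0.05],[0,0,0,0,0.05]]'
python3 - <<'E'
from h import *
s=observe();print(s['q'],s['position'])
d=get_image("top");a=cv2.resize(d['pixels'][100:240,200:380],None,fx=4,fy=4,interpolation=cv2.INTER_CUBIC)
cv2.imwrite("pics/c4.png",a[:,:,::-1])
E
```

```text
time_s: 6.1
position: [0.5951, -0.0845, 0.0342]
tool_rot: [[0.968, 0.25, 0.001], [0.25, -0.968, -0.0], [0.001, 0.001, -1.0]]
ft_force: [0.4, -0.0, -0.2]
grip_width: 0.04
gripper_force: 0.0
time_s: 6.9
position: [0.4364, -0.1244, 0.1738]
tool_rot: [[0.969, 0.248, -0.002], [0.248, -0.969, 0.0], [-0.001, -0.001, -1.0]]
ft_force: [0.1, 0.5, 0.2]
grip_width: 0.0497
gripper_force: 0.0
[-3.09055589e+01  1.71031176e+01  9.63647984e+01 -2.81959006e-02
  6.66252881e+01  4.47534851e+01] [ 0.43639737 -0.12441595  0.17376699]
```

View pics/c4.png

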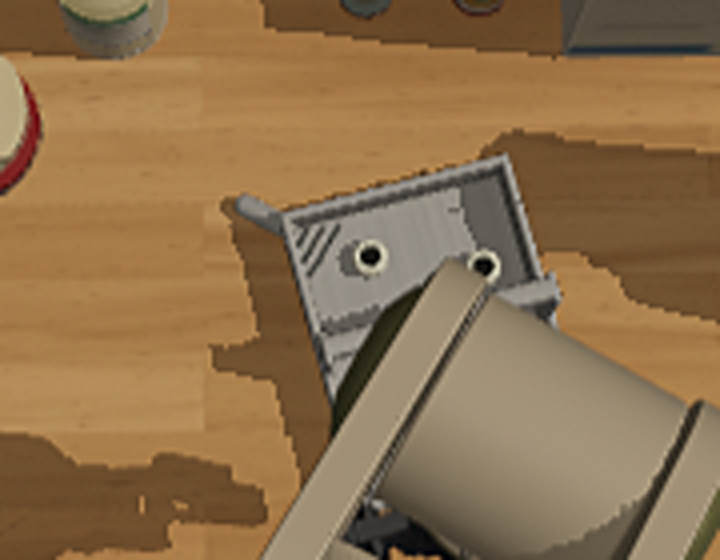

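All good: the stray cap is now in the tray at crop (370,257), with cap_1 at (484,265). Next I turn the tool 90° so the jaws straddle the handle.

```bash
python3 -m creep '[[0,0,0,8.5,0.06],[0,0,0,8.5,0.06],[0,0,0,8.5,0.06],[0,0,0,8.5,0.06],[0,0,0,8.5,0.06],[0,0,0,8.5,0.06],[0,0,0,8.5,0.06],[0,0,0,8.5,0.06],[0,0,0,8.5,0.06],[0,0,0,8.5,0.06]]'
python3 -m creep '[[0,0,0,5,0.06],[0,0,0,0,0.06],[0,0,0,0,0.06]]'
python3 -c "
from h import *
s=observe();print(s['q'][5],rods(s,[.552,-.118,.068]))"
```

```text
time_s: 7.95
position: [0.4411, -0.1244, 0.1736]
tool_rot: [[0.328, -0.945, 0.001], [-0.945, -0.328, -0.0], [0.001, -0.001, -1.0]]
ft_force: [-0.2, 0.2, 0.0]
grip_width: 0.06
gripper_force: 0.0
time_s: 8.25
position: [0.4406, -0.1244, 0.1734]
tool_rot: [[0.253, -0.968, 0.001], [-0.968, -0.253, -0.0], [0.0, -0.001, -1.0]]
ft_force: [0.4, 0.5, 0.9]
grip_width: 0.0602
gripper_force: 0.0
134.7150635909909 [ 0.02198905 -0.10936837  0.10551006]
```

```bash
python3 -m creep '[[0.01,-0.04,0,0,0.06],[0.01,-0.04,0,0,0.06],[0.002,-0.029,0,0,0.06],[0,0,0.03,0,0.06],[0,0,0.02,0,0.06],[0,0,0,0,0.06],[0,0,0,0,0.06]]'
python3 -c "
from h import *
s=observe();print(s['q'],rods(s,[.552,-.118,.068]))"
```

```text
time_s: 8.95
position: [0.5513, -0.1185, 0.1238]
tool_rot: [[0.251, -0.968, 0.0], [-0.968, -0.251, -0.0], [0.0, -0.0, -1.0]]
ft_force: [0.4, 0.9, 0.4]
grip_width: 0.0598
gripper_force: 0.0
[-2.41586748e+01  3.02998429e+01  8.32365671e+01  6.22774796e-04
  6.64466677e+01  1.41299365e+02] [-0.00033517 -0.00077537  0.05581398]
```

```bash
python3 -m creep '[[0,-0.001,0.03,0,0.06],[0,0,0.02,0,0.06],[0,0,0.006,0,0.06],[0,0,0,0,0.03],[0,0,0,0,0.0],[0,0,0,0,0.0],[0,0,0,0,0.0],[0,0,0,0,0.0],[0,0,0,0,0.0]]' 100
```

```text
time_s: 9.85
position: [0.5521, -0.1185, 0.0688]
tool_rot: [[0.25, -0.968, 0.001], [-0.968, -0.25, -0.001], [0.001, -0.001, -1.0]]
ft_force: [-2.4, -1.1, 7.3]
grip_width: 0.0102
gripper_force: 98.2
```

Handle gripped. Lifting.

```bash
python3 -m creep '[[0,0,-0.01,0,0],[0,0,-0.02,0,0],[0,0,-0.03,0,0],[0,0,-0.04,0,0],[0,0,-0.04,0,0],[0,0,-0.04,0,0],[0,0,-0.04,0,0],[0,0,-0.04,0,0],[0,0,-0.03,0,0],[0,0,-0.02,0,0]]' 110
python3 -m creep '[[-0.02,0,0,0,0],[-0.03,0,0,0,0],[-0.04,0,0,0,0],[-0.04,0,0,0,0],[-0.04,0,0,0,0],[-0.04,0,0,0,0],[-0.04,0,0,0,0],[-0.04,0,0,0,0],[-0.03,0,0,0,0],[-0.02,0,0,0,0]]'
python3 -c "
from h import *
s=observe();print(s['q'])"
```

```text
time_s: 10.85
position: [0.5515, -0.1179, 0.3803]
tool_rot: [[0.25, -0.968, 0.003], [-0.968, -0.25, -0.001], [0.002, -0.002, -1.0]]
ft_force: [0.6, 0.3, -5.1]
grip_width: 0.0098
gripper_force: 107.6
time_s: 11.85
position: [0.4655, 0.1545, 0.3768]
tool_rot: [[0.322, -0.947, -0.001], [-0.946, -0.322, 0.025], [-0.024, -0.007, -1.0]]
ft_force: [0.2, -0.3, -3.8]
grip_width: 0.0102
gripper_force: 107.6
[  3.8047709   11.99522002  68.43902703   1.42959416  99.53925086
 165.23818784]
```

At the wrist limit the tool leaned by 1.4°. That means pushing past the reach envelope does tilt the tool. I'll turn the tray so the drain corner points towards the base.

```bash
python3 -m creep '[[0,0,0,-4,0],[0,0,0,-8,0],[0,0,0,-8,0],[0,0,0,-8,0],[0,0,0,-8,0],[0,0,0,-8,0],[0,0,0,-8,0],[0,0,0,-8,0],[0,0,0,-8,0],[0,0,0,-8,0]]'
python3 -m creep '[[0,0,0,-8,0],[0,0,0,-8,0],[0,0,0,-8,0],[0,0,0,-8,0],[0,0,0,-8,0],[0,0,0,-6,0],[0,0,0,-4,0],[0,0,0,0,0]]'
python3 -c "
from h import *
s=observe();print(s['q'],rods(s,np.array(s['position'])+[.05*np.cos(.35),.05*np.sin(.35),0]))"
```

```text
time_s: 12.85
position: [0.4665, 0.1532, 0.3767]
tool_rot: [[0.996, 0.087, -0.001], [0.087, -0.996, 0.024], [0.001, -0.024, -1.0]]
ft_force: [-0.0, -0.1, -4.8]
grip_width: 0.0102
gripper_force: 107.6
time_s: 13.65
position: [0.4665, 0.1534, 0.3768]
tool_rot: [[0.578, 0.816, -0.001], [0.816, -0.578, 0.024], [0.019, -0.015, -1.0]]
ft_force: [-0.1, 0.5, -3.8]
grip_width: 0.0103
gripper_force: 107.6
[ 3.66645677 12.05100425 68.3638903   1.40793341 99.54159288 39.19322105] [0.0411266  0.02843346 0.00037586]
```

```bash
python3 -m creep '[[0.02,-0.002,0,0,0],[0.03,-0.003,0,0,0],[0.04,-0.004,0,0,0],[0.04,-0.004,0,0,0],[0.04,-0.004,0,0,0],[0.04,-0.004,0,0,0],[0.03,-0.003,0,0,0],[0.02,-0.002,0,0,0]]'
python3 -c "
from h import *
s=observe();print(s['q'])"
```

```text
time_s: 14.45
position: [0.5961, 0.3827, 0.3809]
tool_rot: [[0.579, 0.816, -0.002], [0.815, -0.579, 0.024], [0.018, -0.016, -1.0]]
ft_force: [0.6, 0.2, -4.6]
grip_width: 0.0102
gripper_force: 107.6
[ 22.71238883  38.81624506  24.14085549   1.46194276 116.6180054
  58.73143619]
```

```bash
python3 -m creep '[[0.02,0.003,0,0,0],[0.02,0.003,0,0,0],[0.02,0.003,0,0,0],[0.02,0.003,0,0,0],[0.02,0.003,0,0,0]]'
python3 -c "
from h import *
s=observe();print(s['q'])"
```

```text
time_s: 14.95
position: [0.6292, 0.4304, 0.3581]
tool_rot: [[0.577, 0.816, 0.027], [0.815, -0.578, 0.043], [0.05, -0.003, -0.999]]
ft_force: [-0.2, 0.2, -5.3]
grip_width: 0.0102
gripper_force: 109.2
[ 25.02230665  46.32692213  12.68194125   1.77004858 118.54378955
  61.21276496]
```

```bash
python3 -m creep '[[0.03,0.003,-0.02,0,0],[0.03,0.003,-0.02,0,0],[0.03,0.003,-0.02,0,0],[0.03,0.003,-0.02,0,0],[0.03,0.003,-0.02,0,0]]'
python3 -c "
from h import *
s=observe();print(s['q'])"
```

```text
time_s: 15.45
position: [0.6137, 0.4609, 0.3859]
tool_rot: [[0.571, 0.815, 0.101], [0.81, -0.579, 0.097], [0.137, 0.026, -0.99]]
ft_force: [-0.6, -0.4, -5.6]
grip_width: 0.0101
gripper_force: 109.2
[ 27.39164035  44.2980909   12.71344211   2.51791832 115.2675199
  63.90411066]
```

Leaning works: it is at 8° now. Continuing.

```bash
python3 -m creep '[[0.03,0.01,-0.03,0,0],[0.03,0.01,-0.03,0,0],[0.03,0.01,-0.03,0,0],[0.03,0.01,-0.03,0,0],[0.03,0.01,-0.03,0,0],[0.03,0.01,-0.03,0,0],[0.03,0.01,-0.03,0,0],[0.03,0.01,-0.03,0,0]]'
python3 -c "
from h import *
s=observe();print(s['q'])"
```

```text
time_s: 16.25
position: [0.5889, 0.435, 0.4931]
tool_rot: [[0.543, 0.806, 0.237], [0.785, -0.587, 0.199], [0.3, 0.078, -0.951]]
ft_force: [-0.3, 0.2, -4.5]
grip_width: 0.0104
gripper_force: 109.2
[ 25.78954209  36.13544652  12.7368646    4.77252387 113.51232528
  63.75688926]
```

```bash
python3 -m creep '[[0.03,0.01,-0.03,-4,0],[0.03,0.01,-0.03,-4,0],[0.03,0.01,-0.03,-4,0],[0.03,0.02,-0.03,-4,0],[0.02,0.02,-0.03,-4,0],[0.02,0.02,-0.03,-4,0],[0.02,0.02,-0.03,-4,0],[0.02,0.02,-0.03,-4,0],[0.02,0.02,-0.03,0,0]]'
python3 -c "
from h import *
s=observe();print(s['q'])"
```

```text
time_s: 17.15
position: [0.536, 0.3874, 0.6167]
tool_rot: [[-0.005, 0.925, 0.379], [0.945, -0.119, 0.303], [0.326, 0.36, -0.874]]
ft_force: [-0.3, 0.1, -4.1]
grip_width: 0.0104
gripper_force: 109.2
[ 22.87080332  25.93259526  12.73739989   8.26413715 113.00878055
  31.49854165]
```

```bash
python3 -m creep '[[0,0,0,0,0],[0,0,0,0,0],[0,0,0,0,0],[0,0,0,0,0],[0,0,0,0,0],[0,0,0,0,0]]'
python3 - <<'E'
from h import *
s=observe();R=np.array(s['tool_rot']);T=np.c_[-R[:,1],-R[:,0],-R[:,2]];o=np.array(s['position'])-T@[0,0,.069]
A=[]
for n in("top","scene"):
    d=get_image(n);p=proj(d,o+T@[.081,.061,.004]);print(n,p,proj(d,o));A.append(d['pixels'])
cv2.imwrite("pics/c5.png",cv2.resize(np.vstack(A),None,fx=.7,fy=.7,interpolation=cv2.INTER_AREA)[:,:,::-1])
E
```

```text
time_s: 17.75
position: [0.537, 0.3882, 0.6152]
tool_rot: [[-0.004, 0.926, 0.377], [0.946, -0.119, 0.303], [0.325, 0.358, -0.875]]
ft_force: [-0.1, 0.2, -4.7]
grip_width: 0.0102
gripper_force: 109.3
top [-51.71265402 168.11934354] [-113.55990908   96.5877103 ]
scene [133.76809449  58.3560358 ] [56.27902749 23.67646737]
```

View pics/c5.png

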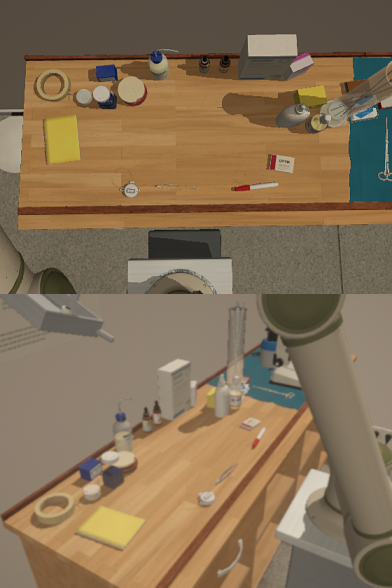

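The scene view shows the tray held tipped at the upper left, with the spout at about (110,336) lowest, but the inside can't be seen. I'll bring the tray, still leaning, to where the cameras can see into it.

```bash
python3 -m creep '[[-0.012,-0.003,0.004,0,0],[-0.022,-0.005,0.007,0,0],[-0.032,-0.007,0.01,0,0],[-0.034,-0.008,0.011,0,0],[-0.034,-0.008,0.011,0,0],[-0.034,-0.008,0.011,0,0],[-0.034,-0.008,0.011,0,0],[-0.034,-0.008,0.011,0,0],[-0.034,-0.008,0.011,0,0],[-0.034,-0.008,0.011,0,0]]'
python3 -m creep '[[-0.034,-0.008,0.011,0,0],[-0.034,-0.008,0.011,0,0],[-0.03,-0.007,0.01,0,0],[-0.02,-0.005,0.006,0,0],[-0.01,-0.002,0.003,0,0],[0,0,0,0,0],[0,0,0,0,0],[0,0,0,0,0]]'
python3 - <<'E'
from h import *
s=observe();print(s['q']);R=np.array(s['tool_rot']);T=np.c_[-R[:,1],-R[:,0],-R[:,2]];o=np.array(s['position'])-T@[0,0,.069]
A=[];
for n in("top","scene"):
    d=get_image(n);p=proj(d,o+T@[.081,.061,.004]);c=proj(d,o).astype(int);print(n,p,c)
    x=min(max(c[0]-90,0),380);y=min(max(c[1]-70,0),280);print(x,y);A.append(d['pixels'][y:y+140,x:x+180])
cv2.imwrite("pics/c6.png",cv2.resize(np.hstack(A),None,fx=2.2,fy=2.2,interpolation=cv2.INTER_CUBIC)[:,:,::-1])
E
```

```text
time_s: 18.85
position: [0.5089, 0.1376, 0.4048]
tool_rot: [[-0.005, 0.926, 0.378], [0.946, -0.119, 0.302], [0.325, 0.359, -0.875]]
ft_force: [1.2, -1.1, -4.7]
grip_width: 0.0096
gripper_force: 109.2
time_s: 19.65
position: [0.4979, 0.0344, 0.3182]
tool_rot: [[-0.006, 0.925, 0.379], [0.946, -0.118, 0.303], [0.325, 0.36, -0.875]]
ft_force: [0.4, -0.5, -5.5]
grip_width: 0.0101
gripper_force: 109.3
[-21.80112355   5.93801121  90.24448905  26.55945798  70.60841855
 -24.41782769]
top [247.45425896 221.37368268] [217 175]
127 105
scene [292.61135915 162.96384276] [247 143]
157 73
```

View pics/c6.png

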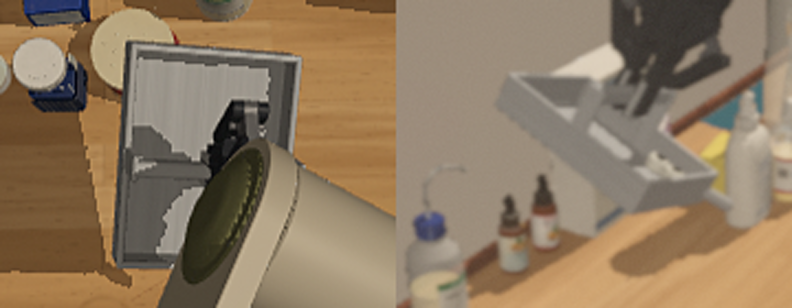

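The caps seem gathered near the drain corner, at scene crop (665,165), and the top view shows the rest of the tray floor empty. I'll zoom in and measure them in the tray frame.

```bash
python3 - <<'E'
from h import *
s=observe();R=np.array(s['tool_rot']);T=np.c_[-R[:,1],-R[:,0],-R[:,2]];o=np.array(s['position'])-T@[0,0,.069]
d=get_image("scene");E=d['extrinsics'];c=-E[:3,:3].T@E[:3,3]
a=d['pixels'][95:195,200:320]
hs=cv2.cvtColor(a,cv2.COLOR_RGB2HSV)
def tr(uv):
    r=T.T@E[:3,:3].T@np.linalg.inv(d['K'])@np.array([*uv,1.]);k=T.T@(c-o);return k+r*(.016-k[2])/r[2]
m=((hs[...,2]<70)).astype(np.uint8)
n,l,st,ce=cv2.connectedComponentsWithStats(m)
for i in range(1,n):
    if st[i,4]<80: print(st[i,4],ce[i]+[200,95],np.round(tr(ce[i]+[200,95])*1000))
for p in ([.081,.061,.004],[.05,.061,.004],[.081,.03,.004]): print(proj(d,o+T@p))
P=points(d)
cv2.imwrite("pics/c7.png",cv2.resize(a,None,fx=6,fy=6,interpolation=cv2.INTER_CUBIC)[:,:,::-1])
E
```

```text
28 [223.53571429 160.75      ] [  60. -170.   16.]
12 [208.16666667 166.16666667] [  69. -223.   16.]
[292.6982028  163.08823512]
[281.71106218 154.52287887]
[285.5369268  164.26165225]
```

View pics/c7.png

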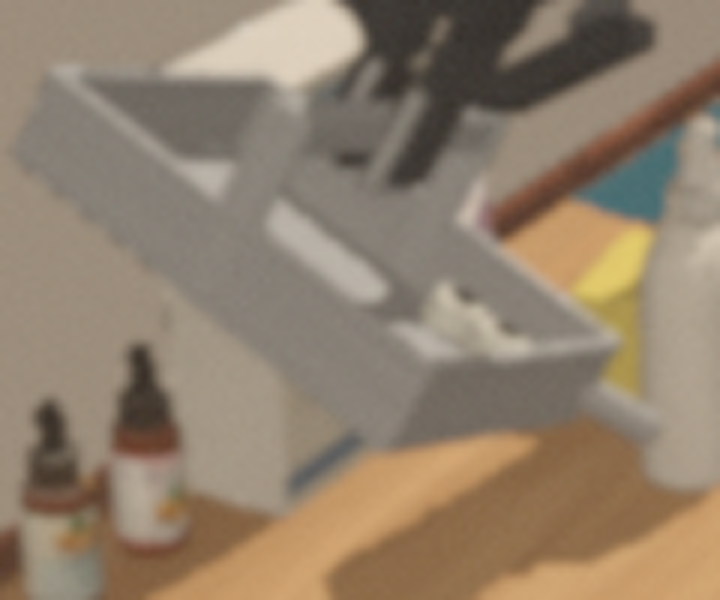

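The caps sit in a group beside the +y wall near the corner, at crop (455,305) to (515,340). The front wall hides part of the corner, so I'm moving to where the scene camera looks in more steeply.

```bash
python3 -m creep '[[0.014,-0.008,0.005,0,0],[0.027,-0.015,0.01,0,0],[0.034,-0.019,0.013,0,0],[0.034,-0.019,0.013,0,0],[0.034,-0.019,0.013,0,0],[0.034,-0.019,0.013,0,0],[0.034,-0.019,0.013,0,0],[0.034,-0.019,0.012,0,0],[0.034,-0.019,0.012,0,0],[0.034,-0.019,0.012,0,0]]'
python3 -m creep '[[0.02,-0.011,0.007,0,0],[0.01,-0.006,0.004,0,0],[0,0,0,0,0],[0,0,0,0,0],[0,0,0,0,0],[0,0,0,0,0]]'
python3 - <<'E'
from h import *
s=observe();print(s['q']);R=np.array(s['tool_rot']);T=np.c_[-R[:,1],-R[:,0],-R[:,2]];o=np.array(s['position'])-T@[0,0,.069]
d=get_image("scene")
c=proj(d,o+T@[.03,.03,.004]).astype(int);x=max(c[0]-80,0);y=max(c[1]-60,0)
print(x,y,[(proj(d,o+T@p)-[x,y])*5 for p in ([.081,.061,.004],[.04,.061,.004],[.081,.02,.004])])
np.savez("last.npz",**d)
cv2.imwrite("pics/c8.png",cv2.resize(d['pixels'][y:y+120,x:x+160],None,fx=5,fy=5,interpolation=cv2.INTER_CUBIC)[:,:,::-1])
E
```

```text
time_s: 20.8
position: [0.3767, 0.3875, 0.2548]
tool_rot: [[-0.005, 0.926, 0.377], [0.945, -0.118, 0.304], [0.326, 0.358, -0.875]]
ft_force: [0.8, 0.1, -5.0]
grip_width: 0.0102
gripper_force: 109.2
time_s: 21.4
position: [0.3667, 0.4187, 0.2491]
tool_rot: [[-0.004, 0.926, 0.378], [0.946, -0.12, 0.303], [0.325, 0.359, -0.875]]
ft_force: [0.4, -0.5, -5.0]
grip_width: 0.0101
gripper_force: 109.3
[36.04807501 13.08636587 93.36138284  1.80899245 44.62795513 38.64463512]
123 247 [array([585.21368778, 381.0662383 ]), array([489.81115678, 291.14466617]), array([505.89861586, 429.15125804])]
```

View pics/c8.png

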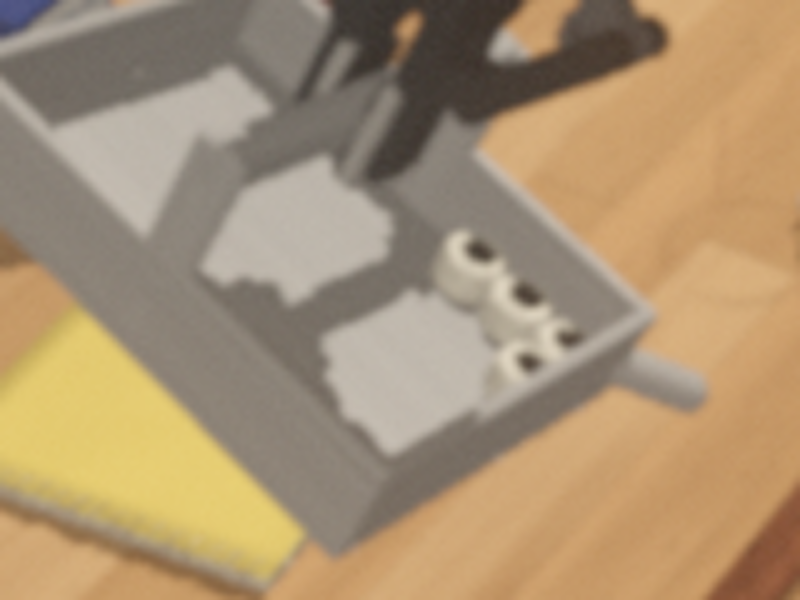

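All four caps are together at the drain corner: tops at crop (483,250), (527,292), (567,337) and (527,360), all touching, with the projected corner at (585,381). The tray is held about 29° down towards the spout, clear of the bench and still, so I'm handing in.

```bash
python3 -m creep '[[0,0,0,0,0],[0,0,0,0,0],[0,0,0,0,0],[0,0,0,0,0],[0,0,0,0,0]]' && python3 -c "
from rig import *
print(abs(observe()['qvel']).max());print(close_job())"
```

```text
time_s: 21.95
position: [0.3662, 0.4193, 0.2488]
tool_rot: [[-0.005, 0.926, 0.378], [0.946, -0.119, 0.303], [0.325, 0.358, -0.875]]
ft_force: [-0.3, 0.3, -4.9]
grip_width: 0.0102
gripper_force: 109.3
0.7047537279681865
the job is handed in; nothing more can be done
None
```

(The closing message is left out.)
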